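# Wedge the setting rest level

## Robot

A 6-joint arm with a two-finger parallel gripper is mounted at the origin on the work surface. World frame = base frame: x ahead of the robot, y to its left, z up, the work surface at z = 0. Lengths are in m, angles in degrees, forces in N, time in s.
With the tool pointing down it reaches from about 0.25 to 0.725 m from the base axis. Payload 9.7 kg.
Tool frame: the origin (TCP) lies between the finger pads; the fingertips stand 19 mm ahead of it and the grasp point (between the pads) is the TCP; x points along the fingers, y is the direction in which the jaws open and shut, and the axes are right-handed (so a half turn about x gives the same grasp; the last joint's range is limited). The gripper opens to 85 mm and grips with 20 to 120 N. Pads are 22 mm wide; open, the fingers measure 114 mm over their backs; the gripper's body (76 mm by 85 mm) begins 54 mm behind the grasp point. The pads swing forward as they close: fully open they stand 13 mm farther back than shut.
Start: joints at [70.875, 4.979, 10.078, 95.1, 0, 90], TCP at [0.18, 0.52, 0.25] pointing down, gripper open.
Joint ranges: [-179.16, 179.16], [-48.56, 103.87], [-65.8, 70.77], [-126.05, 130.52], [-82.76, 87.17], [-180, 180]. Speed limits (degrees/s): [127.2, 127.2, 147.25, 180, 180, 180].

## Interface

Orientations are given as [roll, pitch, yaw] about the fixed x, y, z axes, in that order (R = Rz(yaw) Ry(pitch) Rx(roll)).
In Python, from workcell import bot gives the robot as it stands. The module is installed in compiled form; this text tells all that it offers.
- The arm moves only by the shell command python3 -m handwheel 'ROWS' [FORCE]. ROWS is JSON, a list of rows, each a list of 7 numbers: the turn, a rotation vector about the tool's x, y, z in degrees, then the shift along the tool's x, y, z in m, then the closure, from -1 (fully open) to 1 (shut), so that 0 is half open. In form: [[ax, ay, az, dx, dy, dz, fingers], ...]. A call has 1 to 20 rows; each row is the pose to reach, as a shift and turn from the pose commanded when the call began, along the tool's axes at that moment; what a row does not reach only later rows make up. A row lasts 1/8 s, in which the tool goes at most 62.5 mm and 10.7 degrees, less where a joint would pass 70% of its speed; a pose out of reach is approached as far as the arm can. A call with a gripper value outside its range is refused whole. The fingers move at their own pace and stop on an object; FORCE is the grip in N (left out, the last holds). Time passes only in rows, so rows that repeat a pose let the fingers close. It gives the time, the measured TCP pose, the force and the opening at its end, in the units of the state.
- bot.get_obs(): the state, without advancing time (a new reading comes with each control period).
- bot.camera(name): name is "scene" or "side" or "wrist"; returns a dict with "frame" (420x560x3 uint8, red, green, blue), "fx", "fy", "cx", "cy" (pixels), "R" (3x3) and "t" (3): a world point X has camera coordinates R X + t; the wrist camera has in their place "tool_from_camera" (4x4, takes a point from camera to tool coordinates, whose origin is the TCP and whose axes are the tool frame's). Camera axes: x right, y down, z forward; pixel columns grow to the right and rows downward; lengths in m; the calibration is good to about 2 mm. The wrist camera is an equidistant fisheye: a pixel r from the principal point sees the ray r / f radians off the axis. A picture is of the moment at which its call begins: read the wrist's pose just before it. There is no depth.
- bot.job_done(): hands the job in, once; it reports no verdict.
Trained networks look in a picture, given as the dict that the camera call returned (one of the last four; its "shot" number tells which), for a name from the list of things; names that differ only in an ending like _2 or _b are one class to them, and where a whole thing is asked for, a point or a joint stands for the part that bears it (a point fixed in the world has none). Each returns a list of dicts, best first, with "conf" (0 to 1); they miss things now and then, are a little off and sometimes report something else, mostly with a low value. They report only what shows in the picture. A call takes as long as a camera call. They do not tell look-alikes from the thing itself.
- bot.look_for(name, picture): "bbox" ([left, top, width, height] as shares, 0 to 1, of the picture: columns of its width, rows of its height, round what is visible of it).
- bot.tip_of(name, picture): "centre" ([column, row] as shares, 0 to 1, of the picture: columns of its width, rows of its height: a listed point, or the origin of a listed thing).
The state is a dict: "time": time; "q": joint angles; "qd": joint speeds; "joint_efforts": joint torques, N m; "ee_pos": TCP position; "tcp_rot": TCP orientation; "wrist_force": force on the tool from outside, world axes, zero at the start; "torque": the same for the moment, N m; "opening": finger opening in m.
Only numpy, scipy, OpenCV 4.12 (cv2) and the standard library are available. Lean on these libraries where they do the work, as an engineer would, in place of code of your own. Each camera call takes 0.05 s, during which the arm holds its last target.

## Task

The oak plate of the black setting rest droops at its front edge. Slide the dark walnut wedge, thin end first and lying flat on the table, under the front edge until the plate sits level and is held snug up against its stop so that it cannot rock, but do not force it. Let go of the wedge and leave everything else on the bench where it is.

Things in the scene. Friction and masses are not known exactly. Their poses are not given: they have to be found in the camera images.
- wedge_grip (a point): Dark waxed walnut wedge with a thin brass band, lying flat, 28 mm wide, 166 mm long, about 80 g. Thick end (heel): a plain block 36 mm long, 28.5 mm tall, where it is held; then a straight 130 mm taper down to about 9 mm at the tip. This point is the heel block's centre, 14.25 mm above the flat underside; +x points to the tip (148 mm ahead; the heel's end face is 18 mm behind), z up.
- wedge_tip (a point): Middle of the wedge's thin end, on its flat underside; same axes as wedge_grip.
- rest: Black setting rest, bolted down, its height a few mm different at each start. Origin: about table height, under the middle of the oak plate's free front edge; +x runs from that edge under the plate to the hinge 150 mm away, z up. Space under the plate: free for 135 mm from the edge, 100 mm wide. Side cheeks with low flanges, out to 86 mm either side, begin 70 mm behind the edge.
- plate_edge (a point): Middle of the plate's front edge: lowest line of the steel nose bar (9 mm thick, 92 mm long) that rides up on the wedge. It must rise by about 10 mm to be level, to some 22 to 26 mm above the table. Oak plate 100 mm wide, 10 mm thick, about 0.3 kg; its top is under 55 mm above the table.
- plate (a joint): Tilt of the plate, rad: -0.065 drooping, 0 level, where it meets a firm stop. While the edge rises the wedge takes a push of about 1 to 4 N; at the stop it climbs steeply, a few N per mm. 8 to 10 N of push is snug, and friction then keeps the wedge in when let go; over about 12 N strains the hinge. Pressing the wedge down as well makes it stick.
- slip: Bystander: a small thin pale wedge, 110 x 22 x 12 mm, too thin for this job. Origin under its middle, tip to +x.
- handpiece: Bystander: steel engraving handpiece, 130 mm long, 16 mm thick, lying on the table. Origin under it near its middle.
- brass_pot: Bystander: low closed brass pot, 52 mm across, 38 mm tall. Origin under its centre.
- mallet: Bystander: small hammer, 220 mm long, lying down. Origin under its middle.
- polish_jar: Bystander: amber jar, 60 mm across, 70 mm tall. Origin under its centre.
- ring_cone: Bystander: upright steel ring cone, 60 mm foot, 107 mm tall. Origin under its centre.
- bench_block: Bystander: steel bench block, 60 x 60 x 22 mm. Origin under its centre.
There are look-alikes about, which are no part of the job. What is meant by the part that bears wedge_grip is not orange or purple, and is the smaller of those in its own colour.

How it is judged (in metres and radians):
On the way, in this order (a step that is already met when the one before it is completed fails the run):
1. the wedge's thin end is under the plate's front edge (x of wedge_tip in the frame of rest above 0.008 m and y of wedge_tip in the frame of rest between -0.05 and 0.05 m and z of wedge_tip in the frame of rest below 0.02 m), for 0.05 s.
2. the plate is level (value of joint plate above -0.012 rad), for 0.2 s.
At the end, for the whole second after the job is handed in: The plate is level to within 0.012 rad, the wedge lies flat (within 0.05 rad) and at rest, its tip more than 40 mm in under the front edge, and it presses on the plate with more than 5 N, so that the plate is snug against its stop (value of joint plate between -0.012 and 0.012 rad and contact force between wedge and rest above 5 N and x of wedge_tip in the frame of rest above 0.04 m and angle between wedge_grip's own z axis and vertical below 0.05 rad and linear speed of wedge below 0.01 m/s); the robot touches nothing.
It fails at once if the wedge is forced: it presses on the rest with more than 15 N (contact force between wedge and rest above 15 N).
It fails at once if a bystander is moved more than 25 mm (distance of any of slip, handpiece, brass_pot, mallet, polish_jar, ring_cone, bench_block from where it was at the start of the episode above 0.025 m).
It also fails if it takes over 64 s, if anything falls off the work surface, if the arm or the gripper's body presses on something with over 40 N, if the wrist force passes 120 N, or if a joint passes its speed limit or range.

## Working session

There is one attempt and no reset: what is moved stays moved. The work goes in short steps, Python scripts to look and compute and a shell command to move; the robot and the scene stay as the last step left them, time stands still between calls to the robot, and variables do not carry over. Pictures are saved under pics/ and viewed, and the job is handed in when it is done.

```bash
mkdir -p pics; ls; python3 - <<'E'
from workcell import bot
import cv2,json
o=bot.get_obs(); print(o)
for n in ["scene","side","wrist"]:
    p=bot.camera(n); cv2.imwrite(f"pics/{n}0.png",p["frame"][:,:,::-1])
    print(n,{k:(v.tolist() if hasattr(v,'tolist') else v) for k,v in p.items() if k!="frame"})
    for t in ["wedge_grip","wedge_tip","rest","plate_edge","slip","handpiece","brass_pot","mallet","polish_jar","ring_cone","bench_block"]:
        print(t,[([round(c*s) for c,s in zip(d["centre"],(560,420))],round(d["conf"],2)) for d in bot.tip_of(t,p)][:4])
E
```

```text
pics
{'time': 0.0, 'q': array([7.08755580e+01, 5.01152826e+00, 1.00332219e+01, 9.51003351e+01,
       2.21376968e-04, 8.99997503e+01]), 'qd': array([ 0.0740252 , -0.01409879, -0.09839072, -0.07502764, -0.03913918,
       -0.04155001]), 'joint_efforts': array([-1.83388926e-03, -5.20386887e+01,  4.64805079e+01,  1.62930926e-02,
       -1.22495812e-04, -6.06782997e-07]), 'ee_pos': array([0.18011976, 0.51944123, 0.24956792]), 'tcp_rot': array([ -90.16153764,   89.92135818, -109.28573009]), 'wrist_force': array([ 0.18970804,  0.42754783, -0.10900621]), 'torque': array([-0.01417374, -0.0414188 , -0.0304542 ]), 'opening': 0.0853105377873056}
scene {'fx': 467.2879594125749, 'fy': 467.2879594125749, 'cx': 288.58789355615056, 'cy': 206.1984788126311, 'R': [[0.7907618401557749, 0.611778314913127, 0.020567098859766455], [0.4351290464598905, -0.5381646356297526, -0.7218320704183224], [-0.4305327224269477, 0.5797465984027421, -0.6917625723903326]], 't': [-0.4272332113589716, -0.18445500349925692, 1.5367224791982534], 'shot': 1}
wedge_grip [([308, 155], 0.84), ([329, 210], 0.81), ([273, 169], 0.69)
[... 1295 characters left out ...]
], 0.94)]
bench_block [([297, 148], 0.48)]
wrist {'fx': 325.19226210127806, 'fy': 325.19226210127806, 'cx': 282.51717130328495, 'cy': 206.0790245252301, 'tool_from_camera': [[-0.0006855860137603657, -0.2801517425737042, 0.9599554839182566, -0.12328562169000279], [0.9999994908350459, -0.0009028903393117684, 0.000450686901654036, 0.0003194989576574825], [0.0007404738117456062, 0.9599553041272035, 0.28015221893924386, -0.07177477666851381], [0.0, 0.0, 0.0, 1.0]], 'shot': 3}
wedge_grip []
wedge_tip [([3, 320], 0.57), ([47, 334], 0.55)]
rest []
plate_edge []
slip [([18, 394], 0.62), ([316, 357], 0.22)]
handpiece []
brass_pot []
mallet []
polish_jar []
ring_cone [([317, 359], 0.53)]
bench_block []
```

View pics/scene0.png

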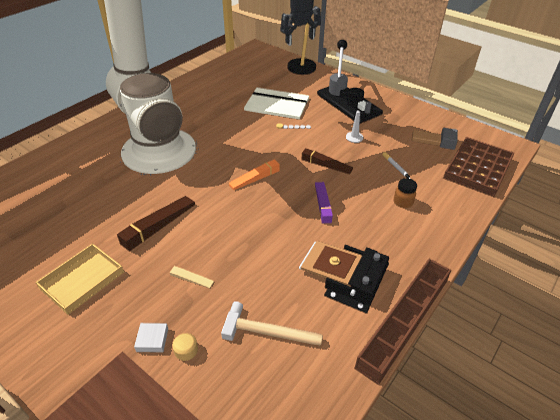

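View pics/side0.png

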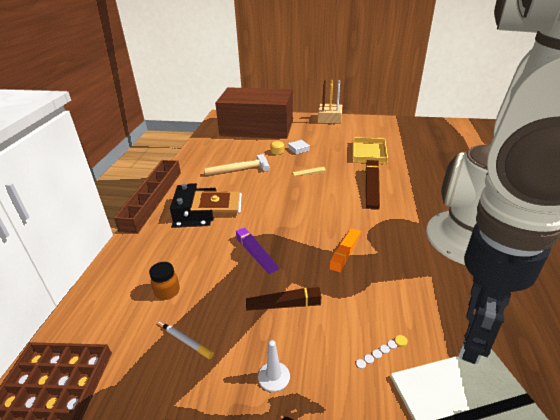

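View pics/wrist0.png

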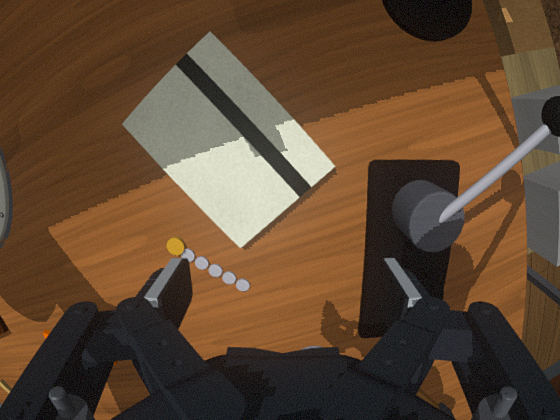

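```bash
cat > h.py <<'E'
import numpy as np
from scipy.spatial.transform import Rotation as Ro
K={'scene':(467.288,288.588,206.198,[[0.7907618401557749, 0.611778314913127, 0.020567098859766455], [0.4351290464598905, -0.5381646356297526, -0.7218320704183224], [-0.4305327224269477, 0.5797465984027421, -0.6917625723903326]],[-0.4272332113589716, -0.18445500349925692, 1.5367224791982534]),
'side':(393.587,281.394,215.364,[[-0.988861641252305, -0.14706225687308824, -0.022920450763269463], [-0.06829368119092745, 0.58515158661157, -0.8080430643198137], [0.13224457481949728, -0.7974774688286536, -0.5886773812042163]],[0.5084597284372547, 0.057686871446290984, 1.052322479907251])}
def ray(n,u,v):
    f,cx,cy,R,t=K[n];R=np.array(R);t=np.array(t)
    d=R.T@np.array([(u-cx)/f,(v-cy)/f,1]);return -R.T@t,d/np.linalg.norm(d)
def wray(T,p,u,v):  # T tool->world 4x4, p picture
    x,y=u-p['cx'],v-p['cy'];r=np.hypot(x,y);a=r/p['fx']
    d=np.array([np.sin(a)*x/max(r,1e-9),np.sin(a)*y/max(r,1e-9),np.cos(a)])
    M=T@np.array(p['tool_from_camera']);return M[:3,3],M[:3,:3]@d
def onz(c,d,z): return c+d*(z-c[2])/d[2]
def tri(rays):
    A=np.zeros((3,3));b=np.zeros(3)
    for c,d in rays:
        d=d/np.linalg.norm(d);P=np.eye(3)-np.outer(d,d);A+=P;b+=P@c
    X=np.linalg.solve(A,b);return X,[float(np.linalg.norm((np.eye(3)-np.outer(d/np.linalg.norm(d),d/np.linalg.norm(d)))@(X-c))) for c,d in rays]
def toolT(o):
    T=np.eye(4);T[:3,:3]=Ro.from_euler('xyz',o['tcp_rot'],degrees=True).as_matrix();T[:3,3]=o['ee_pos'];return T
def wproj(T,p,X):
    M=np.linalg.inv(T@np.array(p['tool_from_camera']));c=M[:3,:3]@X+M[:3,3]
    a=np.arctan2(np.hypot(c[0],c[1]),c[2]);r=a*p['fx'];h=np.hypot(c[0],c[1])
    return p['cx']+r*c[0]/h,p['cy']+r*c[1]/h
E
python3 - <<'E'
from h import *
import cv2
np.set_printoptions(precision=4,suppress=True)
for nm,n,pts in [("small","scene",[(308,155),(353,173)]),("small","side",[(313,294),(248,303)]),("big","scene",[(127,235),(191,200)]),("big","side",[(372,200),(374,165)]),("edge","scene",[(310,256),(302,265),(316,246)]),("edge","side",[(241,203)])]:
    print(nm,n,*[onz(*ray(n,*q),0.01) for q in pts])
for n,a in [("scene",(290,225,110,90)),("scene",(100,130,270,120)),("side",(160,160,140,80)),("side",(220,270,140,50))]:
    im=cv2.imread(f"pics/{n}0.png");x,y,w,h=a
    s=min(780/w,580/h);cv2.imwrite(f"pics/crop_{n}_{x}.png",cv2.resize(im[y:y+h,x:x+w],None,fx=s,fy=s,interpolation=cv2.INTER_CUBIC)); print(n,a,s)
E
```

```text
small scene [0.4037 0.2793 0.01  ] [0.5664 0.2941 0.01  ]
small side [0.4024 0.2654 0.01  ] [0.5426 0.31   0.01  ]
big scene [ 0.2337 -0.3103  0.01  ] [ 0.2661 -0.1077  0.01  ]
big side [ 0.2575 -0.1339  0.01  ] [ 0.2428 -0.354   0.01  ]
edge scene [ 0.6589 -0.063   0.01  ] [ 0.6604 -0.0999  0.01  ] [ 0.6511 -0.0252  0.01  ]
edge side [ 0.6484 -0.073   0.01  ]
scene (290, 225, 110, 90) 6.444444444444445
scene (100, 130, 270, 120) 2.888888888888889
side (160, 160, 140, 80) 5.571428571428571
side (220, 270, 140, 50) 5.571428571428571
```

View crops.

View pics/crop_scene_290.png

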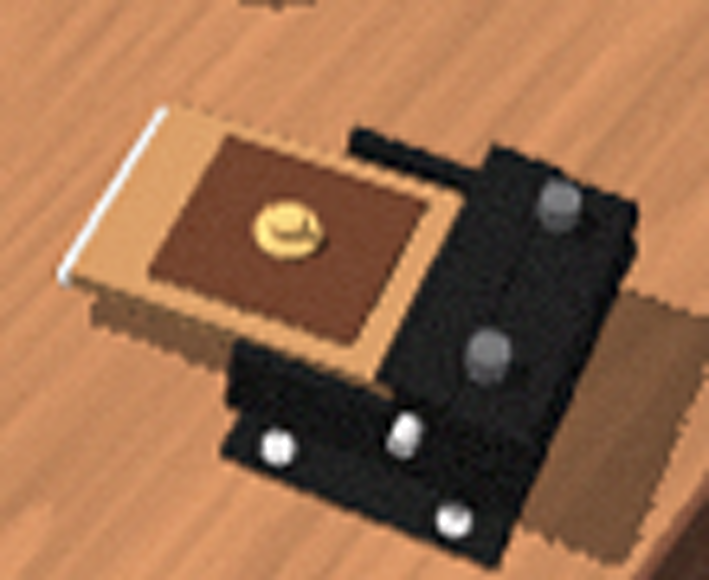

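View pics/crop_scene_100.png

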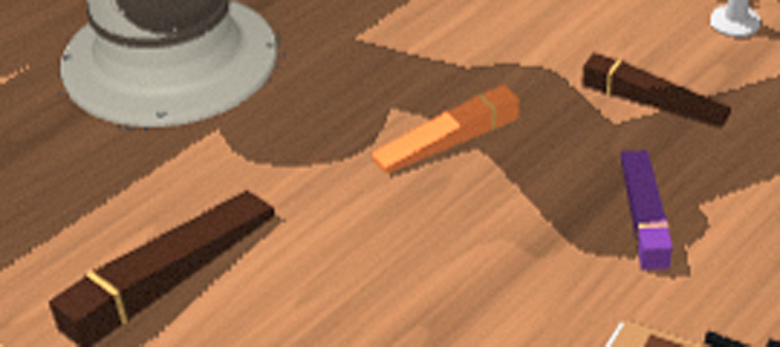

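View pics/crop_side_220.png

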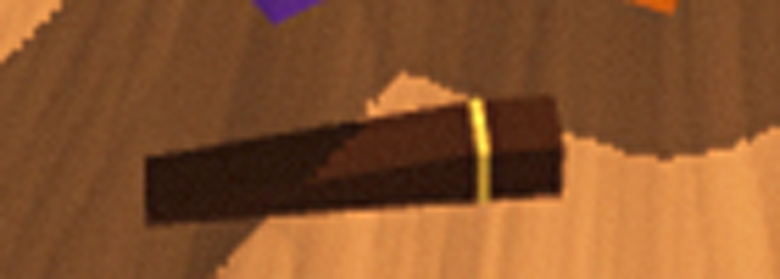

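View pics/crop_side_160.png

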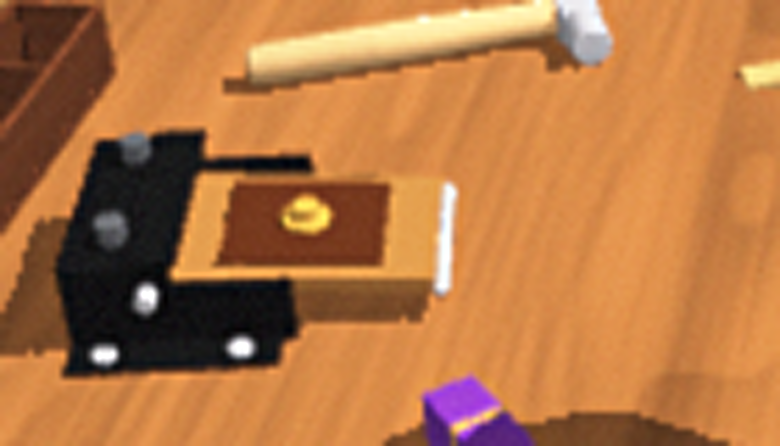

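```bash
python3 - <<'E'
from h import *
np.set_printoptions(precision=4,suppress=True)
A=tri([ray('scene',315.3,242.1),ray('side',239.2,212.0)]);B=tri([ray('scene',299.8,268.1),ray('side',240.6,193.6)])
print(A,B,np.linalg.norm(A[0]-B[0]))
# wedge from side crop: tip bottom-left/near (146,224), top far (146,157), heel bottom near (561,195), heel top far (555,96), top near (~561,148)
s=5.5714
for n,q in {'tipbot':(146,224),'heelbot':(561,195)}.items(): print(n,onz(*ray('side',220+q[0]/s,270+q[1]/s),0))
for n,q in {'heeltopnear':(559,149),'heeltopfar':(555,96)}.items(): print(n,onz(*ray('side',220+q[0]/s,270+q[1]/s),0.0285))
print('tiptopfar',onz(*ray('side',220+146/s,270+157/s),0.009))
s=2.8889
for n,q,z in [('heeltop far',(594,52),.0285),('heeltop near',(583,70),.0285),('heelbot near',(586,92),0),('tipnear bot',(722,126),0),('tiptopfar',(731,108),.009)]: print(n,onz(*ray('scene',100+q[0]/s,130+q[1]/s),z))
E
```

```text
(array([ 0.6423, -0.0192,  0.0148]), [0.0016373691431270487, 0.001637369143127227]) (array([ 0.6617, -0.1153,  0.0148]), [0.0025498332932104503, 0.002549833293210779]) 0.09802641293584224
tipbot [0.5447 0.3222 0.    ]
heelbot [0.3833 0.2865 0.    ]
heeltopnear [0.385  0.2883 0.0285]
heeltopfar [0.3884 0.2605 0.0285]
tiptopfar [0.5499 0.2958 0.009 ]
heeltop far [0.3894 0.2843 0.0285]
heeltop near [0.3995 0.2499 0.0285]
heelbot near [ 0.4047  0.2504 -0.    ]
tipnear bot [ 0.5549  0.2964 -0.    ]
tiptopfar [0.5511 0.3189 0.009 ]
```

```bash
python3 - <<'E'
from h import *
from workcell import bot
np.set_printoptions(precision=4,suppress=True)
o=bot.get_obs();T=toolT(o);print(T)
R0=T[:3,:3]
for sgn in (1,-1):
    a=np.radians(12.5);w=np.array([np.cos(a),np.sin(a),0]);x=np.array([0,0,-1.]);y=sgn*np.array([-w[1],w[0],0])
    G=np.c_[x,y,np.cross(x,y)]
    print(sgn,Ro.from_matrix(R0.T@G).as_rotvec(degrees=True),'z axis',G[:,2])
    tgt=np.array([0.409,0.275,0.2]);print(R0.T@(tgt-T[:3,3]))
E
```

```text
[[-0.      0.3276  0.9448  0.1802]
 [-0.      0.9448 -0.3276  0.5196]
 [-1.     -0.     -0.      0.2503]
 [ 0.      0.      0.      1.    ]]
1 [-31.6254  -0.0003   0.0006] z axis [0.9763 0.2164 0.    ]
[ 0.0503 -0.1562  0.2963]
-1 [148.3746   0.0008   0.0004] z axis [-0.9763 -0.2164 -0.    ]
[ 0.0503 -0.1562  0.2963]
```

```bash
python3 -m handwheel '[[-10,0,0,0.01,-0.03,0.055,-1],[-20,0,0,0.02,-0.06,0.11,-1],[-31.6,0,0,0.03,-0.09,0.165,-1],[-31.6,0,0,0.04,-0.12,0.22,-1],[-31.6,0,0,0.05,-0.15,0.27,-1],[-31.6,0,0,0.05,-0.156,0.29,-1],[-31.6,0,0,0.05,-0.156,0.29,-1],[-31.6,0,0,0.05,-0.156,0.29,-1]]' 40
cat > look.py <<'E'
from h import *
from workcell import bot
import cv2,sys
np.set_printoptions(precision=4,suppress=True)
def look(tag,names=("wedge_grip","wedge_tip","plate_edge","rest"),z={}):
    o=bot.get_obs();T=toolT(o);p=bot.camera("wrist");cv2.imwrite(f"pics/{tag}.png",p["frame"][:,:,::-1])
    np.savez(tag+".npz",T=T,**{k:p[k] for k in ("fx","cx","cy","tool_from_camera")})
    print(o["time"],o["ee_pos"],o["tcp_rot"],o["wrist_force"],o["opening"])
    for t in names:
        for d in bot.tip_of(t,p)[:3]:
            u,v=d["centre"][0]*560,d["centre"][1]*420
            print(t,round(u,1),round(v,1),round(d["conf"],2),onz(*wray(T,p,u,v),{"wedge_grip":.01425,"plate_edge":.014}.get(t,0)))
if __name__=="__main__": look(sys.argv[1])
E
python3 look.py w1
```

```text
time: 2.8
ee_pos: [0.4029, 0.2774, 0.2004]
tcp_rot: [119.8, 90.0, 132.2]
wrist_force: [-0.1, -0.3, -1.0]
opening: 0.0854
2.8 [0.4029 0.2774 0.2004] [119.7624  89.9872 132.2213] [-0.0843 -0.2861 -0.9756] 0.08536537802494247
wedge_grip 279.3 191.9 0.71 [0.4077 0.2761 0.0142]
wedge_grip 99.9 308.5 0.61 [0.6066 0.0812 0.0142]
wedge_tip 76.3 59.5 0.98 [0.3073 0.0197 0.    ]
wedge_tip 12.2 22.3 0.97 [ 0.259  -0.1103  0.    ]
wedge_tip 191.6 257.2 0.95 [0.5059 0.1959 0.    ]
plate_edge 23.5 301.2 0.83 [ 0.6491 -0.0643  0.014 ]
rest 23.7 296.3 0.82 [ 0.6529 -0.0762  0.    ]
```

View pics/w1.png

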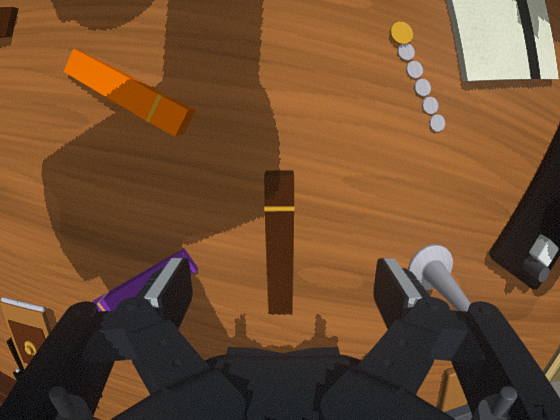

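```bash
python3 - <<'E'
from h import *
np.set_printoptions(precision=4,suppress=True)
p=dict(np.load("w1.npz"));T=p['T']
f=lambda u,v,z:onz(*wray(T,p,u,v),z)
print(T[:3,1],T[:3,2])
hb=f(279.5,171,0);tp=(f(268,314,.009)+f(293,313.5,.009))/2;b=f(279.5,209,.0285)
print(hb,tp,b,np.linalg.norm(tp-hb),np.degrees(np.arctan2(*(tp-hb)[1::-1])))
print(f(265,171,0),f(294,171,0))
print('edge',f(2,298,.024),f(46,306,.024))
E
python3 -c "
import cv2;im=cv2.imread('pics/w1.png');cv2.imwrite('pics/c1.png',cv2.resize(im[160:325,240:320],None,fx=3.5,fy=3.5,interpolation=2))
cv2.imwrite('pics/c2.png',cv2.resize(im[280:400,0:100],None,fx=5,fy=5,interpolation=2))"
```

```text
[-0.2157  0.9765  0.0002] [ 0.9765  0.2157 -0.0001]
[0.3899 0.2722 0.    ] [0.5507 0.3083 0.009 ] [0.4205 0.2791 0.0285] 0.1650829196869279 12.651486479468518
[0.393  0.2579 0.    ] [0.3867 0.2865 0.    ]
edge [ 0.6536 -0.1061  0.024 ] [ 0.6292 -0.0069  0.024 ]
```

View pics/c1.png

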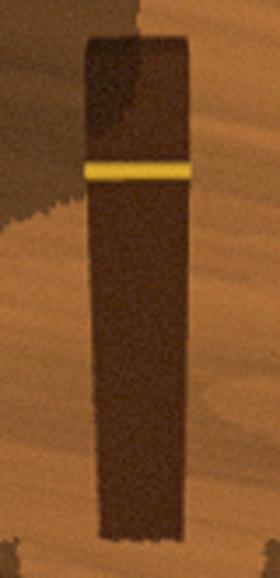

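View pics/c2.png

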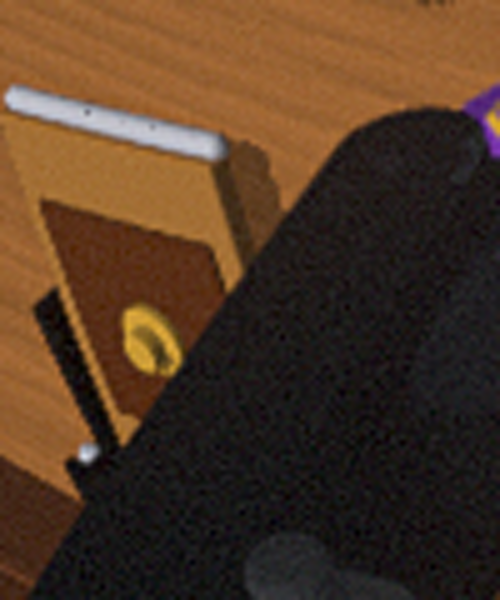

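```bash
python3 -m handwheel '[[0,0,0,0.05,-0.002,0.004,-1],[0,0,0,0.1,-0.002,0.004,-1],[0,0,0,0.1,-0.002,0.004,-1],[0,0,0,0.1,-0.002,0.004,-1]]'
python3 look.py w2
```

```text
time: 3.55
ee_pos: [0.4078, 0.2768, 0.1023]
tcp_rot: [21.9, 89.9, 34.4]
wrist_force: [-0.1, -0.2, 0.4]
opening: 0.0856
3.55 [0.4078 0.2768 0.1023] [21.8877 89.8941 34.3958] [-0.1329 -0.2148  0.4459] 0.08555572145199886
wedge_grip 125.7 110.9 0.57 [0.3546 0.1547 0.0142]
wedge_grip 280.5 218.7 0.56 [0.4074 0.276  0.0143]
wedge_tip 278.2 364.0 0.83 [0.5527 0.3055 0.    ]
wedge_tip 16.4 46.5 0.71 [0.31   0.0164 0.    ]
```

View pics/w2.png

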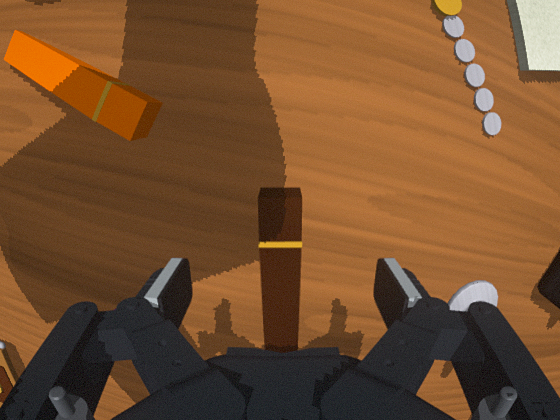

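```bash
python3 - <<'E'
from h import *
np.set_printoptions(precision=4,suppress=True)
a=dict(np.load("w1.npz"));b=dict(np.load("w2.npz"))
for q,r in [((279.5,209),(280.5,244)),((279.5,171),(280.5,188)),((279.5,209-3),(280.5,240))]:
    print(tri([wray(a['T'],a,*q),wray(b['T'],b,*r)]))
T=b['T'];print(T[:3,:3].T@(np.array([.4075,.2761,.024])-T[:3,3]))
E
```

```text
(array([0.4224, 0.2794, 0.0223]), [7.8666514625604e-05, 7.866651462571794e-05])
(array([ 0.3909,  0.2724, -0.006 ]), [4.930070685270245e-05, 4.9300706852703396e-05])
(array([0.4192, 0.2787, 0.023 ]), [8.210077951971372e-05, 8.210077951961496e-05])
[ 0.0783 -0.0007 -0.0006]
```

```bash
python3 -m handwheel '[[0,0,0,0.04,-0.001,-0.001,-1],[0,0,0,0.07,-0.001,-0.001,-1],[0,0,0,0.077,-0.001,-0.001,-1],[0,0,0,0.077,-0.001,-0.001,-1],[0,0,0,0.077,-0.001,-0.001,0],[0,0,0,0.077,-0.001,-0.001,0.5],[0,0,0,0.077,-0.001,-0.001,1],[0,0,0,0.077,-0.001,-0.001,1],[0,0,0,0.077,-0.001,-0.001,1],[0,0,0,0.077,-0.001,-0.001,1],[0,0,0,0.077,-0.001,-0.001,1]]' 40
python3 look.py w3
```

```text
time: 5.18
ee_pos: [0.407, 0.2752, 0.0239]
tcp_rot: [23.3, 89.9, 35.8]
wrist_force: [-1.0, 1.0, 5.6]
opening: 0.0272
5.175 [0.407  0.2752 0.0239] [23.305  89.9447 35.7791] [-1.0227  1.0118  5.5958] 0.027208762025003327
wedge_grip 26.8 405.6 0.94 [0.6109 0.0812 0.0143]
wedge_grip 58.2 115.6 0.7 [0.3539 0.1543 0.0143]
wedge_grip 283.0 276.5 0.59 [0.408  0.2762 0.0143]
```

View pics/w3.png

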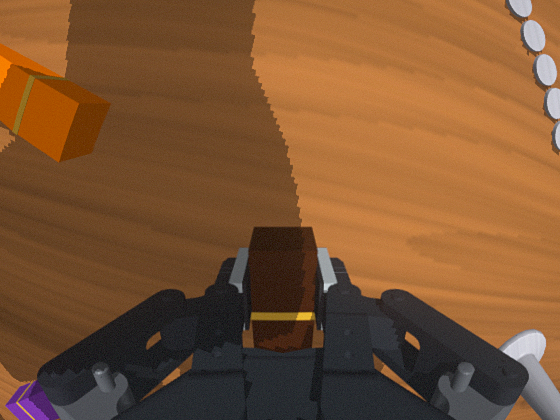

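```bash
python3 -m handwheel '[[0,0,0,-0.01,0,0,1],[0,0,0,-0.04,0,0,1],[0,0,0,-0.08,0,0,1],[0,0,0,-0.09,-0.04,-0.005,1],[0,0,0,-0.09,-0.08,-0.01,1],[0,0,0,-0.09,-0.13,-0.015,1],[0,0,0,-0.09,-0.18,-0.02,1],[0,0,0,-0.09,-0.23,-0.03,1],[0,0,0,-0.09,-0.28,-0.04,1],[0,0,0,-0.09,-0.33,-0.045,1],[0,0,0,-0.09,-0.37,-0.05,1],[0,0,0,-0.09,-0.38,-0.05,1],[0,0,0,-0.09,-0.38,-0.05,1],[0,0,0,-0.09,-0.38,-0.05,1]]'
python3 look.py w4
```

```text
time: 7.18
ee_pos: [0.4398, -0.106, 0.1133]
tcp_rot: [123.6, 90.0, 136.1]
wrist_force: [0.6, 0.7, 0.4]
opening: 0.0269
7.175 [ 0.4398 -0.106   0.1133] [123.5631  89.9799 136.0894] [0.5619 0.7245 0.3509] 0.026908267110219295
wedge_grip 420.5 391.8 0.84 [0.6057 0.0845 0.0142]
wedge_grip 283.6 272.6 0.7 [ 0.4851 -0.0945  0.0143]
wedge_tip 66.5 190.0 0.7 [ 0.4639 -0.2944  0.    ]
wedge_tip 528.0 318.2 0.63 [0.5078 0.1997 0.    ]
wedge_tip 466.2 86.4 0.56 [ 0.3086  0.0157 -0.    ]
```

View pics/w4.png

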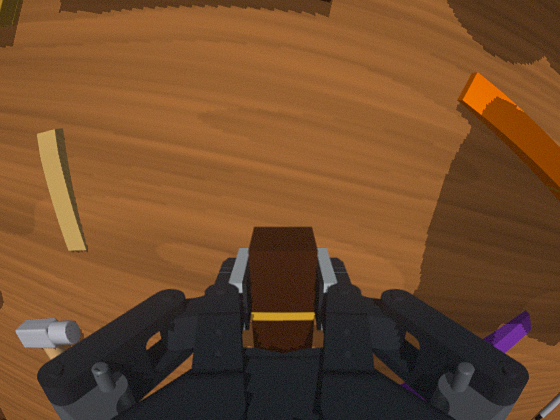

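```bash
cat > sv.py <<'E'
import sys,cv2
from h import *
from workcell import bot
np.set_printoptions(precision=4,suppress=True)
tag=sys.argv[1]
for n in ("scene","side"):
    p=bot.camera(n);cv2.imwrite(f"pics/{tag}_{n}.png",p["frame"][:,:,::-1])
    x,y,w,h=map(int,(sys.argv[2] if n=="scene" else sys.argv[3]).split(","))
    s=min(800/w,600/h);cv2.imwrite(f"pics/{tag}_{n}_c.png",cv2.resize(p["frame"][y:y+h,x:x+w,::-1],None,fx=s,fy=s,interpolation=2));print(n,s)
    for t in ("wedge_grip","wedge_tip","plate_edge","mallet"):
        print(t,[([round(c*k,1) for c,k in zip(d["centre"],(560,420))],round(d["conf"],2)) for d in bot.tip_of(t,p)][:5])
E
python3 sv.py s1 180,200,220,165 170,140,180,120
python3 -c "
from h import *
for q in [(233,304),(226,340),(240,340),(243,318),(321,340)]: print(q,onz(*ray('scene',*q),.015))"
```

```text
scene 3.6363636363636362
wedge_grip [([328.0, 212.7], 0.96), ([272.1, 169.6], 0.88), ([131.7, 234.3], 0.85), ([234.6, 202.7], 0.66)]
wedge_tip [([287.4, 225.5], 0.95), ([189.1, 201.9], 0.85), ([318.8, 184.6], 0.77)]
plate_edge [([308.7, 255.5], 0.81)]
mallet [([271.3, 332.8], 0.97)]
side 4.444444444444445
wedge_grip [([373.2, 165.4], 0.92), ([242.4, 235.6], 0.89), ([337.2, 263.1], 0.71), ([318.0, 174.8], 0.66)]
wedge_tip [([374.5, 206.6], 0.81), ([261.1, 183.6], 0.8), ([353.4, 233.2], 0.8), ([274.4, 274.4], 0.57)]
plate_edge [([237.6, 201.9], 0.79)]
mallet [([238.3, 165.2], 0.73)]
(233, 304) [ 0.60597051 -0.29789559  0.015     ]
(226, 340) [ 0.65758291 -0.37652063  0.015     ]
(240, 340) [ 0.68159308 -0.35748051  0.015     ]
(243, 318) [ 0.64949104 -0.31166325  0.015     ]
(321, 340) [ 0.82115656 -0.24680635  0.015     ]
```

View pics/s1_scene_c.png

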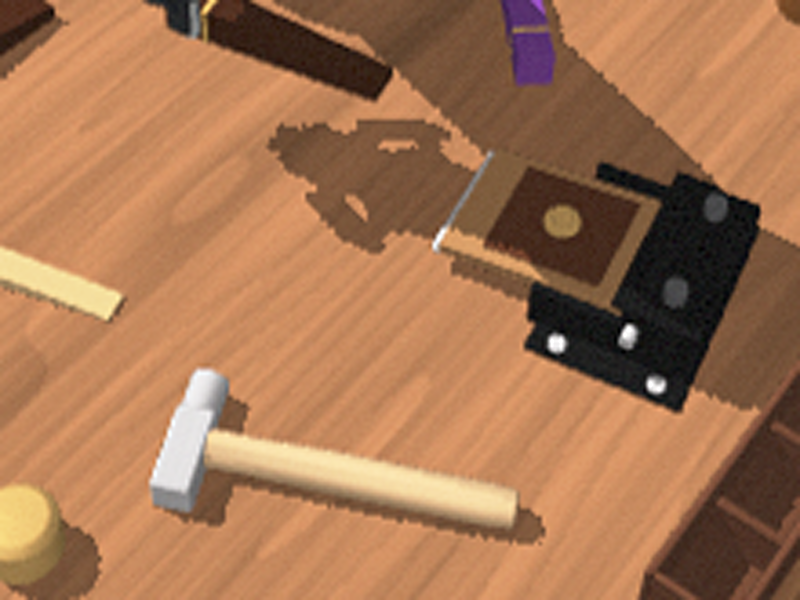

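View pics/s1_side_c.png

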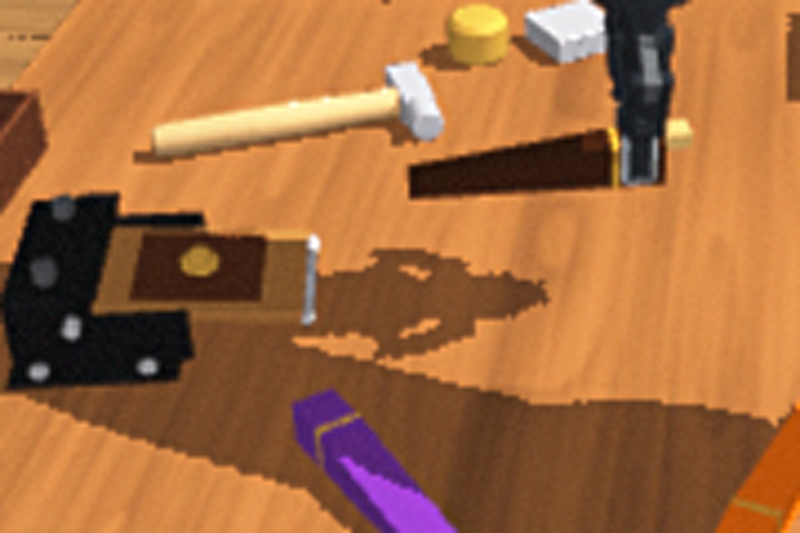

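```bash
python3 -m handwheel '[[0,0,0,0.03,-0.006,0.01,1],[0,0,0,0.06,-0.006,0.02,1],[0,0,0,0.08,-0.006,0.02,1],[0,0,0,0.086,-0.006,0.02,1],[0,0,0,0.088,-0.006,0.02,1],[0,0,0,0.0885,-0.006,0.02,1],[0,0,0,0.0885,-0.006,0.02,1],[0,0,0,0.0885,-0.006,0.02,1]]'
python3 sv.py s2 200,180,220,165 170,140,180,120;  python3 -c "
from workcell import bot
o=bot.get_obs();print(o['ee_pos'],o['tcp_rot'],o['wrist_force'])"
```

```text
time: 8.93
ee_pos: [0.461, -0.1085, 0.0253]
tcp_rot: [-22.5, 90.0, -10.1]
wrist_force: [-0.0, 0.5, -0.8]
opening: 0.027
scene 3.6363636363636362
wedge_grip [([243.6, 232.8], 0.89), ([327.2, 213.9], 0.8), ([271.4, 169.1], 0.78), ([131.0, 236.9], 0.65)]
wedge_tip [([292.4, 253.1], 0.84), ([190.8, 203.8], 0.82), ([316.7, 185.3], 0.65)]
plate_edge [([309.0, 254.8], 0.64)]
mallet [([271.5, 334.5], 0.94)]
side 4.444444444444445
wedge_grip [([372.8, 170.7], 0.91), ([337.4, 263.1], 0.82), ([242.7, 236.7], 0.57), ([311.3, 198.7], 0.56)]
wedge_tip [([372.3, 204.8], 0.97), ([357.0, 230.2], 0.89), ([257.2, 208.9], 0.78), ([270.2, 272.9], 0.7)]
plate_edge [([236.2, 205.0], 0.86)]
mallet [([236.6, 167.5], 0.58)]
[ 0.46076269 -0.10842659  0.02478916] [-73.83218461  89.99800011 -61.3581785 ] [-0.80492168  0.59927741 -0.34372001]
```

View pics/s2_scene_c.png

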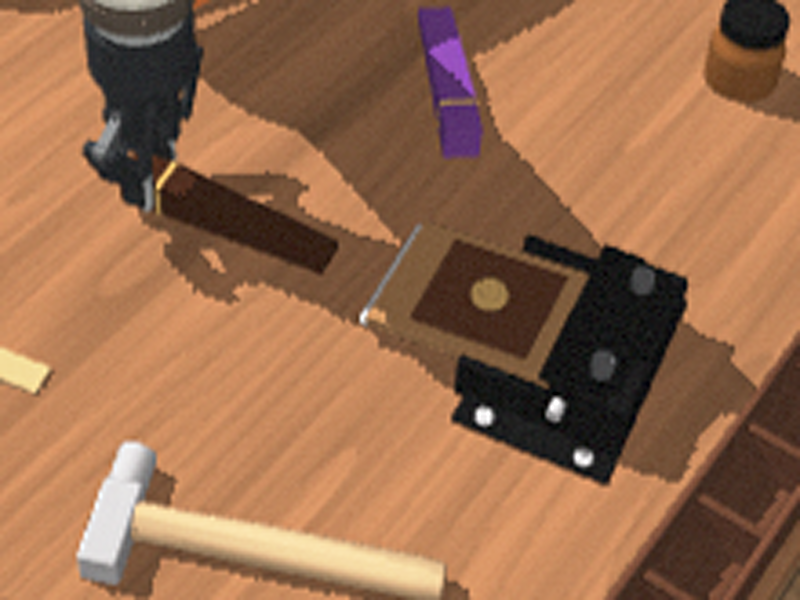

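View pics/s2_side_c.png

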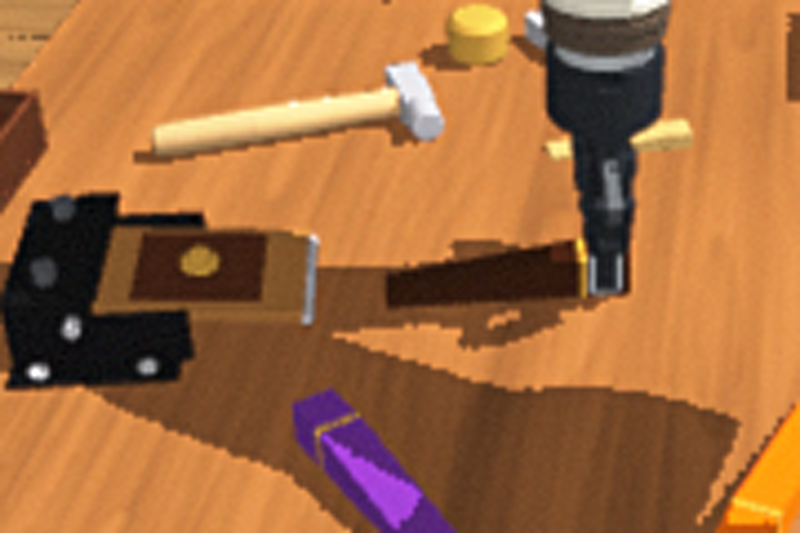

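```bash
python3 -m handwheel '[[0,0,0,0,0,0.015,1],[0,0,0,0.0,0,0.03,1],[0,0,0,0.0005,0,0.045,1],[0,0,0,0.0005,0,0.06,1],[0,0,0,0.0005,0,0.065,1],[0,0,0,0.0005,0,0.065,1],[0,0,0,0.0005,0,0.065,1]]'
python3 sv.py s3 220,190,200,150 170,140,150,100;  python3 -c "
from workcell import bot
o=bot.get_obs();print(o['ee_pos'],o['tcp_rot'],o['wrist_force'])"
```

```text
time: 10.3
ee_pos: [0.5238, -0.0944, 0.0242]
tcp_rot: [163.3, 90.0, 175.7]
wrist_force: [0.3, -0.5, -0.6]
opening: 0.0273
scene 4.0
wedge_grip [([134.3, 236.9], 0.8), ([264.6, 237.0], 0.63), ([325.2, 214.9], 0.62)]
wedge_tip [([315.4, 260.9], 0.92), ([188.4, 200.6], 0.86), ([316.8, 184.7], 0.83), ([232.7, 186.7], 0.49)]
plate_edge [([308.6, 257.0], 0.58)]
mallet [([271.8, 334.2], 0.76), ([349.2, 136.8], 0.44)]
side 5.333333333333333
wedge_grip [([371.8, 168.5], 0.88), ([289.7, 203.2], 0.85), ([338.0, 263.1], 0.78), ([244.3, 236.0], 0.75)]
wedge_tip [([374.6, 210.4], 0.92), ([234.8, 209.6], 0.87), ([355.9, 233.4], 0.81), ([273.2, 271.6], 0.67)]
plate_edge [([237.9, 204.0], 0.64), ([243.1, 206.4], 0.5)]
mallet [([237.5, 168.4], 0.61)]
[ 0.5241753  -0.09439066  0.02431305] [-53.55892274  89.997885   -41.08499851] [ 0.00530688 -0.13434288 -0.5579056 ]
```

View pics/s3_scene_c.png

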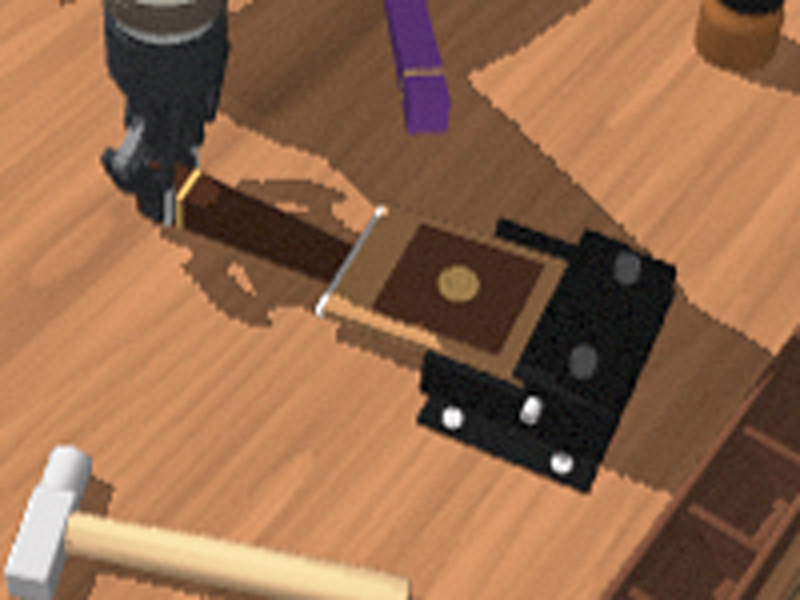

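View pics/s3_side_c.png

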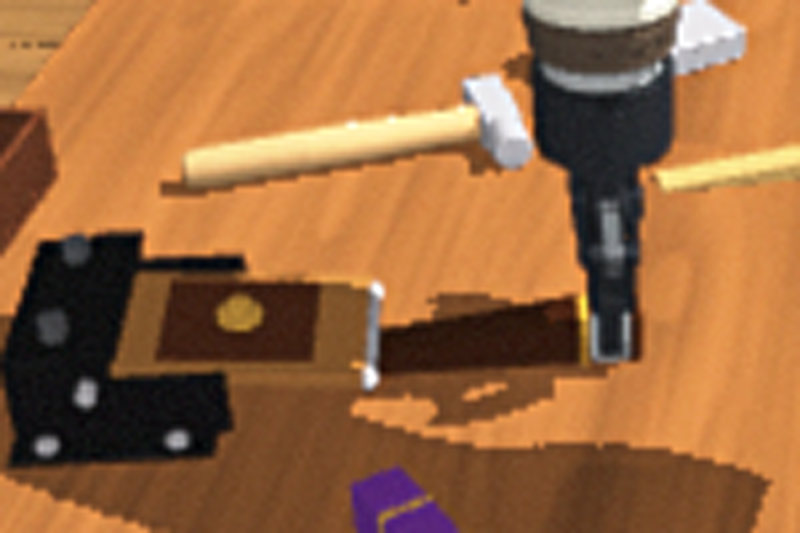

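```bash
python3 -m handwheel '[[0,0,0,0,0,0.008,1],[0,0,0,0,0,0.016,1],[0,0,0,0,0,0.024,1],[0,0,0,0,0,0.03,1],[0,0,0,0,0,0.036,1],[0,0,0,0,0,0.042,1],[0,0,0,0,0,0.048,1],[0,0,0,0,0,0.054,1],[0,0,0,0,0,0.055,1],[0,0,0,0,0,0.055,1],[0,0,0,0,0,0.055,1]]'
cat > f.py <<'E'
from h import *
from workcell import bot
np.set_printoptions(precision=4,suppress=True)
F=[]
for i in range(6):
    o=bot.get_obs();F.append(o['wrist_force'])
    if i<5: bot.camera("wrist")
F=np.array(F);m=F.mean(0);w=np.array([.976,.216,0]);l=np.array([-.216,.976,0])
print(o['time'],o['ee_pos'],o['tcp_rot'],'opening',o['opening']);print('push',-(m@w),'lat',m@l,'z',m[2],'sd',F.std(0))
E
python3 f.py
```

```text
time: 12.18
ee_pos: [0.5779, -0.0825, 0.0243]
tcp_rot: [-8.5, 90.0, 4.0]
wrist_force: [0.8, 0.4, -1.3]
opening: 0.0271
12.425 [ 0.5779 -0.0825  0.0243] [ 6.5807 89.9926 19.0514] opening 0.0272171344855978
push -0.3414777924856598 lat 0.06114798964700741 z -1.7546164643046822 sd [0.5598 0.3461 0.4868]
```

```bash
python3 -m handwheel '[[0,0,0,0,0,0,0.3],[0,0,0,0,0,0,0.1],[0,0,0,0,0,0,-0.1],[0,0,0,0,0,0,-0.1],[0,0,0,0,0,0,-0.1],[0,0,0,-0.02,0,0,-0.1],[0,0,0,-0.05,0,0,-0.1],[0,0,0,-0.06,0,0,-0.1],[0,0,0,-0.06,0,-0.02,1],[0,0,0,-0.06,0,-0.045,1],[0,0,0,-0.06,0,-0.05,1],[0,0,0,-0.06,0,-0.05,1]]' 40
python3 look.py w5; python3 sv.py s5 220,190,200,150 170,140,150,100;
```

```text
time: 13.92
ee_pos: [0.5293, -0.0933, 0.0841]
tcp_rot: [-11.8, 90.0, 0.7]
wrist_force: [0.2, -0.4, -0.5]
opening: -0.0001
13.925 [ 0.5293 -0.0933  0.0841] [-11.798   89.9816   0.6633] [ 0.2129 -0.3562 -0.4828] -7.796051628856978e-05
wedge_grip 458.4 344.2 0.82 [0.6038 0.0802 0.0143]
scene 4.0
wedge_grip [([131.9, 233.5], 0.59), ([323.7, 213.3], 0.59), ([282.2, 243.1], 0.56)]
wedge_tip [([191.4, 200.6], 0.93), ([318.1, 182.2], 0.72), ([231.2, 189.1], 0.53)]
plate_edge [([305.8, 252.3], 0.91)]
mallet [([272.1, 334.2], 0.7)]
side 5.333333333333333
wedge_grip [([338.2, 263.9], 0.87), ([269.9, 200.6], 0.7), ([244.9, 236.0], 0.69), ([373.2, 167.2], 0.65), ([236.0, 166.0], 0.45)]
wedge_tip [([375.7, 206.4], 0.93), ([273.0, 272.1], 0.93), ([353.9, 229.9], 0.66)]
plate_edge [([239.3, 201.3], 0.8)]
mallet [([235.3, 168.8], 0.68)]
```

View pics/w5.png

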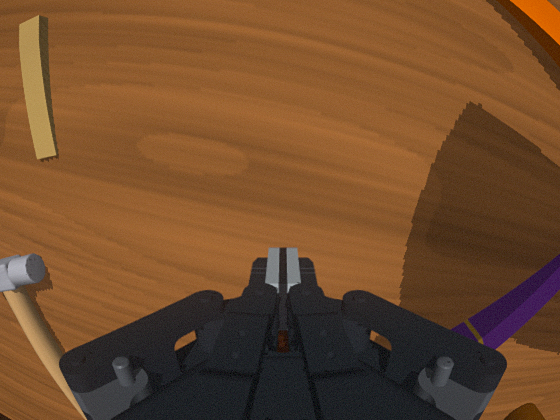

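View pics/s5_side_c.png

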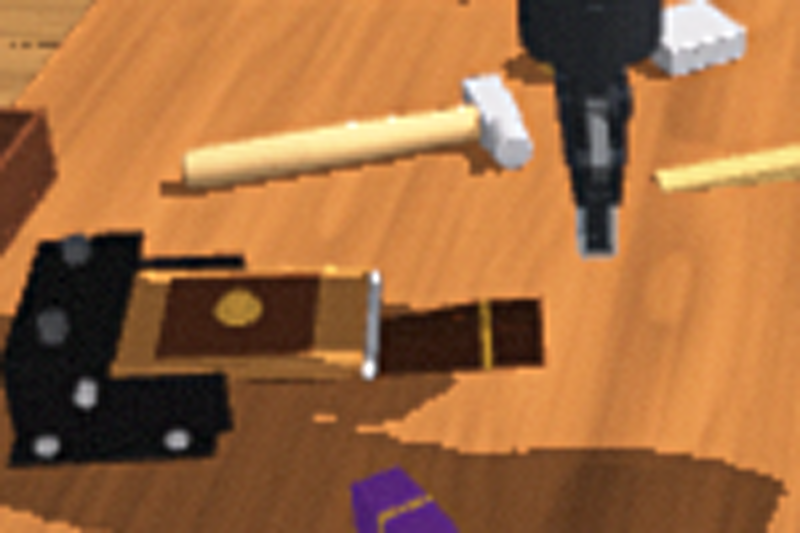

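View pics/s5_scene_c.png

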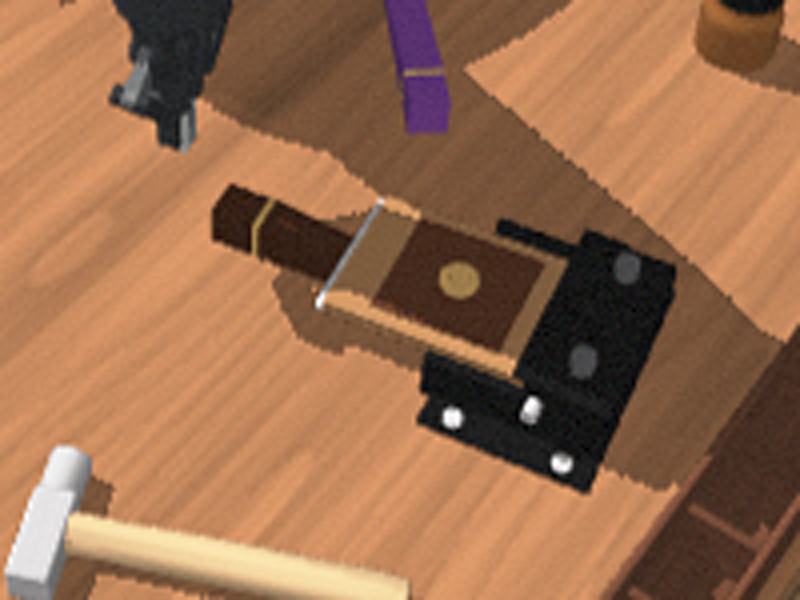

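```bash
python3 -m handwheel '[[0,0,0,0.03,0,0,1],[0,0,0,0.055,0,0,1],[0,0,0,0.058,0,0,1],[0,0,0,0.058,0,0,1],[0,0,0,0.058,0,0.006,1],[0,0,0,0.058,0,0.012,1],[0,0,0,0.058,0,0.018,1],[0,0,0,0.058,0,0.021,1],[0,0,0,0.058,0,0.024,1],[0,0,0,0.058,0,0.026,1],[0,0,0,0.058,0,0.026,1],[0,0,0,0.058,0,0.026,1]]' 40
python3 f.py; python3 sv.py s6 220,190,200,150 170,140,150,100
```

```text
time: 16.18
ee_pos: [0.5546, -0.0877, 0.0263]
tcp_rot: [-0.1, 90.0, 12.4]
wrist_force: [-0.4, 0.5, -0.0]
opening: 0.0
16.425 [ 0.5546 -0.0877  0.0264] [-15.6099  89.9818  -3.1348] opening 0.00018524634039846093
push 0.1652205793415868 lat 0.37209213826209386 z 0.20173439581329378 sd [0.5664 0.4685 0.4141]
scene 4.0
wedge_grip [([328.6, 215.7], 0.91), ([283.4, 243.7], 0.89), ([132.7, 235.4], 0.81)]
wedge_tip [([189.6, 201.4], 0.91), ([316.7, 184.8], 0.77), ([232.3, 188.4], 0.71)]
plate_edge [([310.0, 254.5], 0.58)]
mallet [([272.3, 333.5], 0.79), ([195.2, 277.1], 0.48)]
side 5.333333333333333
wedge_grip [([369.9, 167.4], 0.6), ([336.8, 264.1], 0.58), ([242.2, 238.3], 0.57)]
wedge_tip [([356.9, 233.1], 0.97), ([375.0, 209.1], 0.93), ([273.1, 271.7], 0.89)]
plate_edge [([234.8, 203.0], 0.94)]
mallet [([237.6, 166.3], 0.9)]
```

View pics/s6_side_c.png

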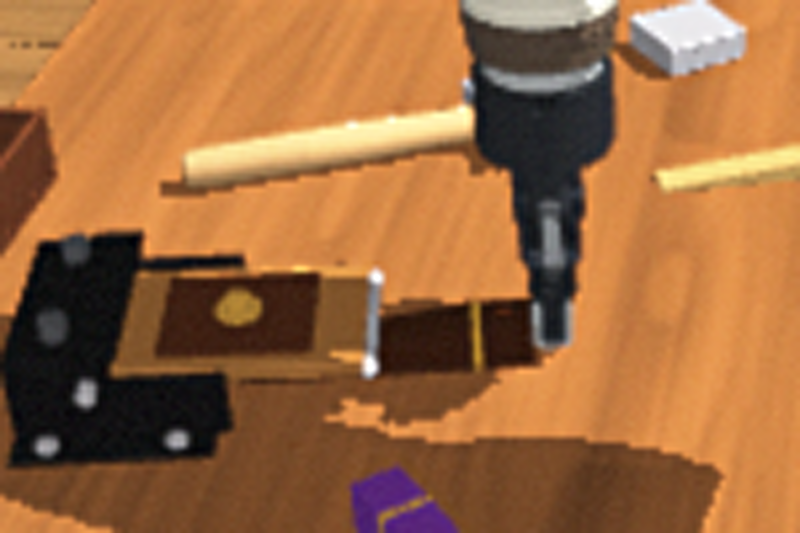

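View pics/s6_scene_c.png

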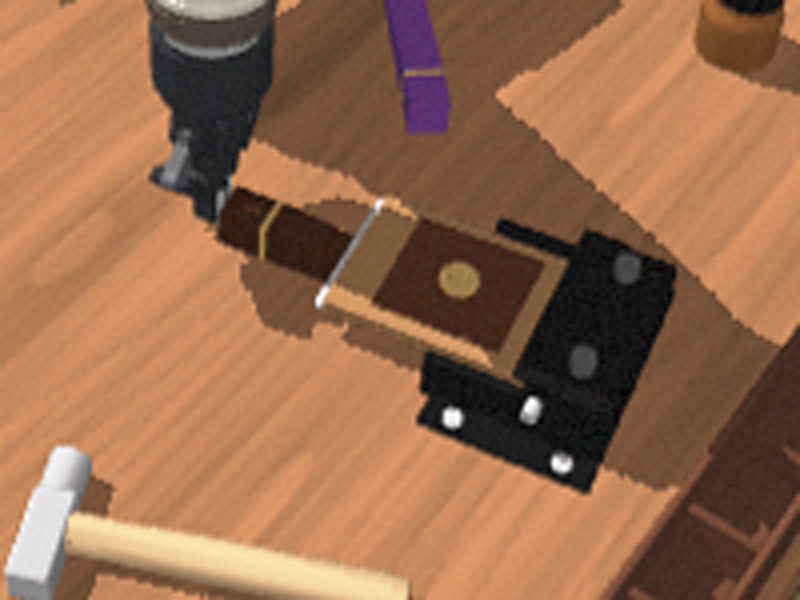

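```bash
python3 -m handwheel '[[0,0,0,0,0,0.003,1],[0,0,0,0,0,0.006,1],[0,0,0,0,0,0.008,1],[0,0,0,0,0,0.008,1],[0,0,0,0,0,0.008,1]]'
python3 f.py
python3 -m handwheel '[[0,0,0,0,0,0.001,1],[0,0,0,0,0,0.002,1],[0,0,0,0,0,0.002,1]]'
python3 f.py
```

```text
time: 17.55
ee_pos: [0.5626, -0.0859, 0.0263]
tcp_rot: [-3.3, 90.0, 9.1]
wrist_force: [0.2, 0.7, -0.6]
opening: 0.0
17.8 [ 0.5623 -0.0859  0.0263] [-0.4677 89.9883 12.0069] opening -0.00025349286169837657
push 0.1538698224179198 lat 0.07232069869442144 z 0.11340156184682304 sd [0.3337 0.5758 0.3704]
time: 18.18
ee_pos: [0.5642, -0.0855, 0.0263]
tcp_rot: [-177.4, 90.0, -165.0]
wrist_force: [-2.1, -0.0, 1.1]
opening: -0.0001
18.425 [ 0.5642 -0.0856  0.0263] [-158.0507   89.9944 -145.5793] opening -2.9497032993510936e-06
push 1.9679231535409487 lat 0.2451633443478229 z 1.430009538182256 sd [0.3161 0.6226 0.3077]
```

```bash
python3 -m handwheel '[[0,0,0,0,0,0.001,1],[0,0,0,0,0,0.002,1],[0,0,0,0,0,0.002,1]]'
python3 f.py
python3 -m handwheel '[[0,0,0,0,0,0.001,1],[0,0,0,0,0,0.002,1],[0,0,0,0,0,0.002,1]]'
python3 f.py; python3 sv.py s7 220,190,200,150 170,140,150,100
```

```text
time: 18.8
ee_pos: [0.5663, -0.0851, 0.0263]
tcp_rot: [4.5, 90.0, 17.0]
wrist_force: [-0.7, 0.0, 0.7]
opening: 0.0
19.05 [ 0.5664 -0.0851  0.0263] [ 3.4162 89.9795 15.892 ] opening -5.953694465608066e-05
push 0.48506129878270365 lat -0.3777958319737839 z -0.31959600996678256 sd [0.4167 0.405  0.6673]
time: 19.42
ee_pos: [0.5676, -0.0848, 0.0263]
tcp_rot: [-179.8, 89.9, -167.4]
wrist_force: [-4.6, -1.0, 2.5]
opening: -0.0001
19.675 [ 0.5676 -0.0848  0.0263] [ 178.8819   89.9319 -168.6549] opening -0.00021075183544143556
push 5.282945519896857 lat -0.11654871463801801 z 3.0859961364087902 sd [0.3637 0.4567 0.5175]
scene 4.0
wedge_grip [([132.2, 236.2], 0.95), ([290.0, 246.2], 0.73), ([327.6, 212.6], 0.56), ([150.1, 342.7], 0.29)]
wedge_tip [([316.9, 185.7], 0.83), ([189.5, 198.2], 0.72), ([290.3, 248.1], 0.69), ([231.8, 187.6], 0.52)]
plate_edge [([306.3, 253.0], 0.95), ([399.1, 166.8], 0.37)]
mallet [([270.3, 334.5], 0.97), ([184.9, 351.1], 0.54)]
side 5.333333333333333
wedge_grip [([242.7, 235.3], 0.95), ([373.9, 168.4], 0.87), ([339.9, 262.7], 0.62), ([261.1, 200.5], 0.53)]
wedge_tip [([356.8, 231.7], 0.79), ([373.5, 207.1], 0.78), ([273.3, 272.9], 0.69)]
plate_edge [([237.5, 202.3], 0.64)]
mallet [([236.7, 168.5], 0.64)]
```

View pics/s7_side_c.png

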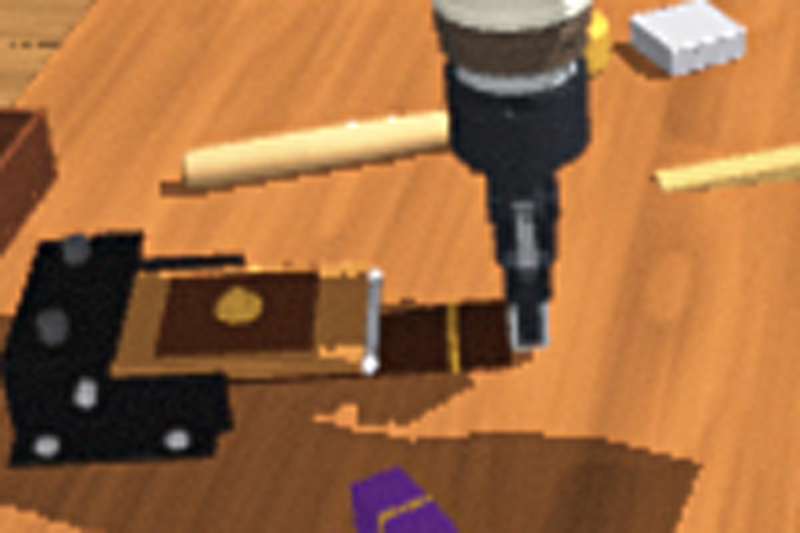

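View pics/s7_scene_c.png

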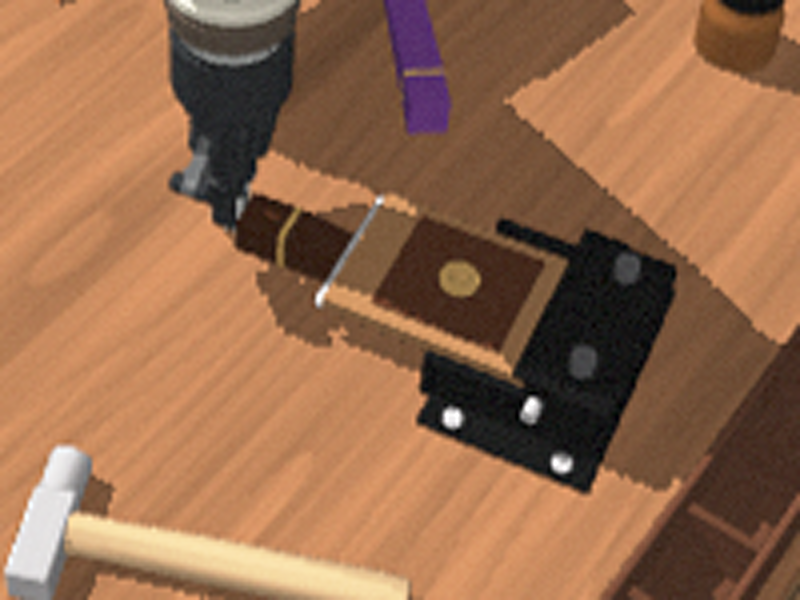

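```bash
python3 -m handwheel '[[0,0,0,-0.0002,0,0.0005,1],[0,0,0,-0.0002,0,0.0005,1]]'
python3 f.py
```

```text
time: 20.42
ee_pos: [0.5677, -0.0847, 0.0263]
tcp_rot: [177.5, 89.9, -170.0]
wrist_force: [-7.0, -2.3, 3.2]
opening: -0.0001
20.675 [ 0.5677 -0.0847  0.0263] [ 176.8022   89.8807 -170.739 ] opening -9.027211580190776e-06
push 7.002623456089028 lat -0.00888167007125666 z 2.7113439811670816 sd [0.3542 0.5003 0.5394]
```

```bash
python3 - <<'E'
from h import *
np.set_printoptions(precision=4,suppress=True)
print(tri([ray('scene',315.1,242.0),ray('side',239.3,212.1)]),tri([ray('scene',300,268),ray('side',240.6,193.8)]))
print(tri([ray('scene',314.5,240.25),ray('side',239.4,209.4)]),tri([ray('scene',300,265),ray('side',240.3,191.2)]))
E
python3 - <<'E'
import cv2,numpy as np
from workcell import bot
a0=cv2.imread('pics/side0.png');b0=cv2.imread('pics/scene0.png')
a=bot.camera("side")["frame"][:,:,::-1];b=bot.camera("scene")["frame"][:,:,::-1]
def z(i,x,y,w,h): return cv2.resize(i[y:y+h,x:x+w],None,fx=7,fy=7,interpolation=cv2.INTER_NEAREST)
cv2.imwrite('pics/cmp1.png',np.hstack([z(a0,195,180,55,45),z(a,195,180,55,45)]))
cv2.imwrite('pics/cmp2.png',np.hstack([z(b0,292,235,55,45),z(b,292,235,55,45)]))
E
```

```text
(array([ 0.6418, -0.019 ,  0.0146]), [0.001445234878613785, 0.0014452348786141052]) (array([ 0.6616, -0.1145,  0.0145]), [0.0026596691840315824, 0.0026596691840314697])
(array([ 0.6411, -0.0212,  0.0228]), [0.001219170743166875, 0.0012191707431668344]) (array([ 0.661 , -0.1136,  0.0248]), [0.002199816986871386, 0.002199816986871479])
```

View pics/cmp1.png

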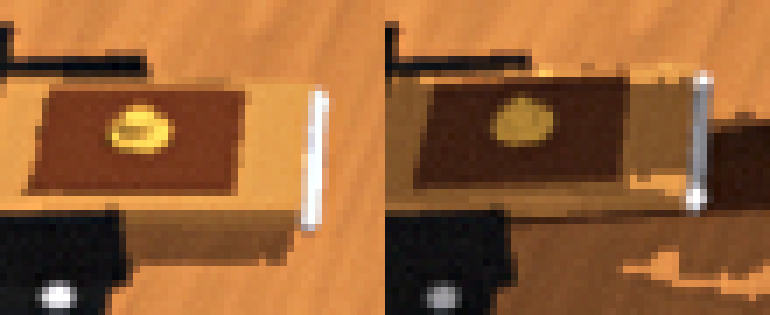

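View pics/cmp2.png

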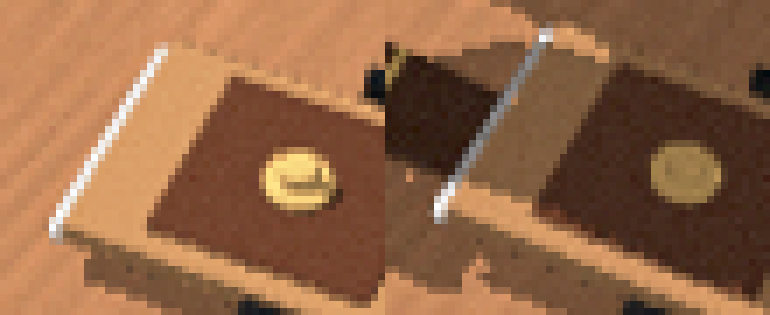

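```bash
python3 -m handwheel '[[0,0,0,0,0,0.0005,1],[0,0,0,0,0,0.0005,1]]'
python3 f.py
```

```text
time: 21.02
ee_pos: [0.5679, -0.0847, 0.0263]
tcp_rot: [177.8, 89.8, -169.7]
wrist_force: [-8.6, -1.6, 4.2]
opening: -0.0002
21.275 [ 0.5679 -0.0847  0.0263] [ 178.024    89.8412 -169.5232] opening -0.0004610357567018161
push 8.69873876923834 lat 0.47038122413605243 z 4.154771242641629 sd [0.4289 0.5053 0.1911]
```

```bash
python3 -m handwheel '[[0,0,0,0,0,-0.002,1],[0,0,0,0,0,-0.005,1],[0,0,0,0,0,-0.005,1]]'
python3 f.py;  python3 -m handwheel '[[0,0,0,-0.001,0,0.001,1],[0,0,0,-0.001,0,0.003,1],[0,0,0,-0.001,0,0.0035,1],[0,0,0,-0.001,0,0.0035,1]]'; python3 f.py
```

```text
time: 21.65
ee_pos: [0.5643, -0.0855, 0.0266]
tcp_rot: [-6.7, 90.0, 5.8]
wrist_force: [0.1, -0.2, 0.5]
opening: -0.0001
21.9 [ 0.5643 -0.0855  0.0265] [ 8.2387 89.9918 20.7124] opening 3.9012472205226586e-05
push -0.22916588740323507 lat -0.012162011856471203 z 0.1315054724742978 sd [0.4596 0.299  0.4034]
time: 22.4
ee_pos: [0.5677, -0.0847, 0.0274]
tcp_rot: [148.5, 90.0, 161.0]
wrist_force: [-0.0, 0.2, 0.5]
opening: 0.0001
22.65 [ 0.5677 -0.0848  0.0275] [ 6.4228 89.9971 18.8963] opening 0.00022078729324884202
push -0.070999003696525 lat -0.2599543505946801 z -0.26872623608379703 sd [0.599  0.6328 0.4025]
```

```bash
python3 -m handwheel '[[0,0,0,0,0,0.0005,1],[0,0,0,-0.0001,0,0.001,1],[0,0,0,-0.0001,0,0.001,1]]'; python3 f.py
```

```text
time: 23.02
ee_pos: [0.5678, -0.0847, 0.0275]
tcp_rot: [177.6, 89.9, -170.0]
wrist_force: [-4.6, -1.9, 2.5]
opening: 0.0002
23.275 [ 0.5678 -0.0847  0.0275] [ 177.3412   89.8987 -170.1994] opening 6.269129733163739e-05
push 5.307695286325628 lat -0.10200690797298557 z 2.660912943714619 sd [0.3344 0.5219 0.4143]
```

```bash
python3 -m handwheel '[[0,0,0,-0.0004,0,0.0004,1],[0,0,0,-0.0004,0,0.0006,1],[0,0,0,-0.0004,0,0.0006,1]]'; python3 f.py
```

```text
time: 23.65
ee_pos: [0.5679, -0.0847, 0.0275]
tcp_rot: [176.5, 89.8, -171.0]
wrist_force: [-7.6, -2.3, 2.1]
opening: -0.0002
23.9 [ 0.5678 -0.0847  0.0275] [ 176.958    89.8241 -170.5892] opening -5.2922094080096326e-05
push 7.60865174780871 lat -0.6504351679970066 z 1.9227836779156557 sd [0.4895 0.3079 0.4625]
```

```bash
python3 -m handwheel '[[0,0,0,-0.0004,0,0.0003,1],[0,0,0,-0.0005,0,0.0005,1],[0,0,0,-0.0005,0,0.0005,1]]'; python3 f.py
```

```text
time: 24.28
ee_pos: [0.5679, -0.0845, 0.0275]
tcp_rot: [173.7, 89.8, -173.9]
wrist_force: [-7.8, -2.5, -0.2]
opening: -0.0001
24.525 [ 0.568  -0.0846  0.0275] [ 174.067    89.7699 -173.4858] opening 5.0590102271852264e-05
push 8.087779335304134 lat -0.652190924927684 z -0.49129143375835554 sd [0.4864 0.4194 0.4067]
```

```bash
python3 -m handwheel '[[0,0,0,0,0,0.0003,1],[0,0,0,0,0,0.0004,1],[0,0,0,0,0,0.0004,1]]'; python3 f.py
```

```text
time: 24.9
ee_pos: [0.568, -0.0845, 0.0275]
tcp_rot: [173.5, 89.7, -174.1]
wrist_force: [-9.3, -1.4, 0.5]
opening: -0.0001
25.15 [ 0.5681 -0.0845  0.0275] [ 173.5216   89.7345 -174.0304] opening 0.00010948822535933846
push 9.340244511495927 lat -0.3848267213958815 z 0.9035261647014273 sd [0.4445 0.5624 0.4101]
```

```bash
python3 -m handwheel '[[0,0,0,0,0,-0.002,1],[0,0,0,0,0,-0.02,1],[0,0,0,-0.02,0,-0.03,1],[0,0,0,-0.06,0,-0.06,1],[0,0,0,-0.12,0,-0.12,1],[0,0,0,-0.16,0.0,-0.16,1],[0,0,0,-0.16,0.0,-0.18,1],[0,0,0,-0.16,0.0,-0.18,1]]'; python3 look.py w8; python3 sv.py s8 270,210,120,90 180,165,120,80
```

```text
time: 26.15
ee_pos: [0.394, -0.1236, 0.1918]
tcp_rot: [-28.9, 89.7, -16.5]
wrist_force: [-0.3, 0.2, 0.2]
opening: 0.0003
26.15 [ 0.394  -0.1236  0.1918] [-28.8884  89.6694 -16.4952] [-0.2887  0.2352  0.1919] 0.0003499426853711052
wedge_grip 520.8 211.3 0.89 [0.3564 0.1585 0.0142]
wedge_grip 124.9 18.4 0.56 [ 0.2549 -0.3136  0.0142]
wedge_grip 286.9 356.4 0.49 [ 0.5967 -0.0736  0.0142]
wedge_tip 430.8 134.5 0.75 [0.307  0.0141 0.    ]
wedge_tip 489.0 314.5 0.58 [0.5074 0.1962 0.    ]
plate_edge 286.6 356.7 0.31 [ 0.5975 -0.0737  0.014 ]
scene 6.666666666666667
wedge_grip [([289.5, 248.6], 0.95), ([327.1, 212.0], 0.83), ([132.1, 234.9], 0.82), ([272.8, 168.2], 0.79)]
wedge_tip [([318.6, 186.1], 0.98), ([188.0, 201.0], 0.95), ([234.0, 186.8], 0.57)]
plate_edge [([309.0, 254.6], 0.75)]
mallet [([273.2, 334.2], 0.97)]
side 6.666666666666667
wedge_grip [([336.8, 261.2], 0.87), ([373.3, 169.3], 0.8), ([242.1, 236.7], 0.61), ([265.0, 201.4], 0.56), ([189.0, 342.9], 0.23)]
wedge_tip [([356.7, 231.7], 0.89), ([375.2, 205.8], 0.74), ([271.8, 276.3], 0.57)]
plate_edge [([236.8, 203.2], 0.96)]
mallet [([236.2, 167.4], 0.86)]
```

View pics/w8.png

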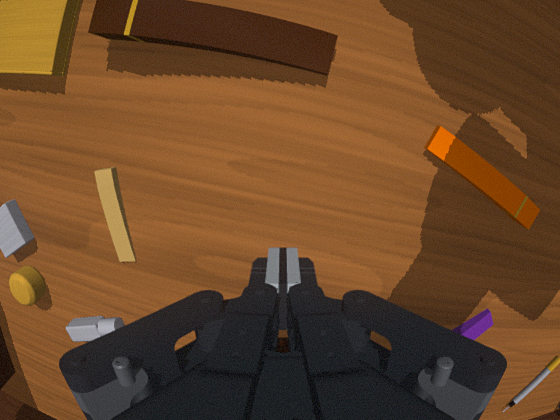

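View pics/s8_scene_c.png

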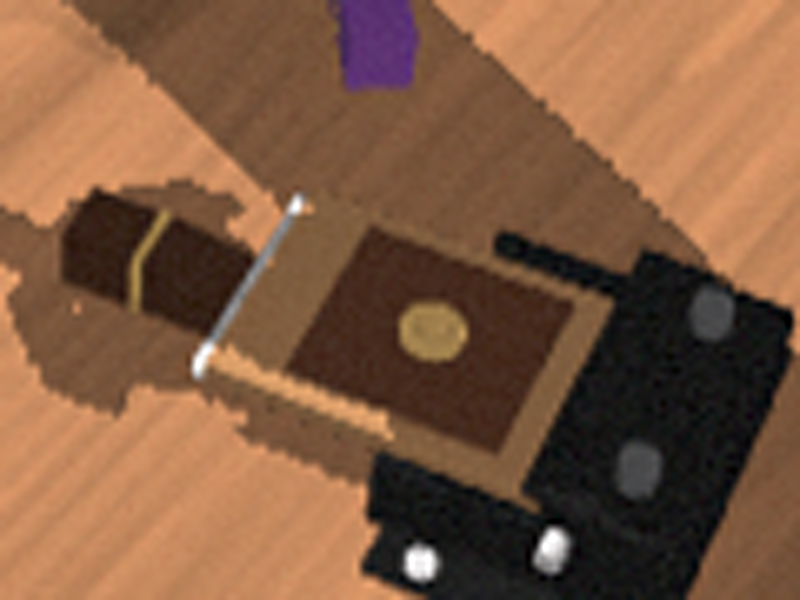

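View pics/s8_side_c.png

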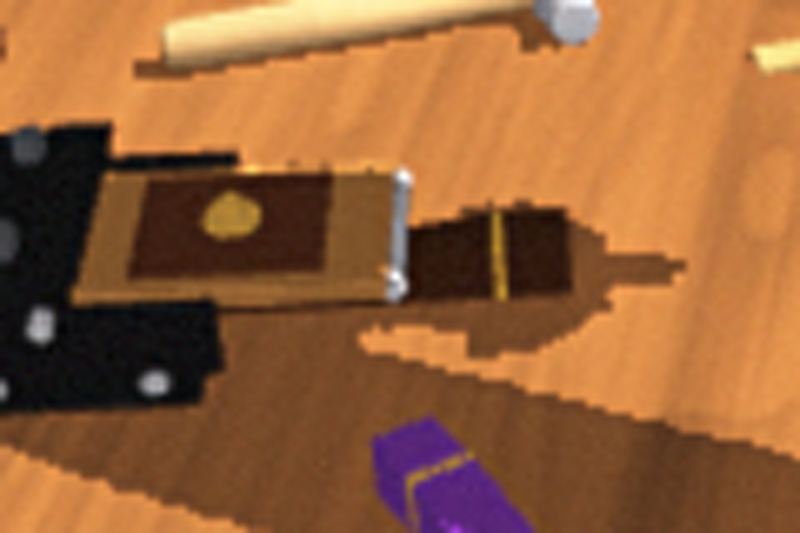

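```bash
python3 - <<'E'
from h import *
import cv2
np.set_printoptions(precision=3,suppress=True)
def pr(n,X):
    f,cx,cy,R,t=K[n];c=np.array(R)@X+np.array(t);return np.array([cx+f*c[0]/c[2],cy+f*c[1]/c[2]])
for X in ([.6423,-.0192,.0148],[.6617,-.1153,.0148]):
    X=np.array(X)
    # hinge 150 mm along +w, height ~ level edge height+~5
    w=np.array([.976,.216,0]);th=.065;hz=.008 
    dX=w*(-0.0)+np.array([0,0,.00975])
    for n in('scene','side'): print(n,pr(n,X),pr(n,X+dX)-pr(n,X))
from workcell import bot
# masked ECC vertical shift of the insert+plate region: gradient-based
for n,box in (('side',(205,188,40,28)),('scene',(296,236,48,34))):
    a=cv2.imread(f'pics/{n}0.png');b=cv2.imread(f'pics/s8_{n}.png');c=cv2.imread(f'pics/s7_{n}.png');d=cv2.imread(f'pics/s5_{n}.png');e=cv2.imread(f'pics/s3_{n}.png')
    x,y,w,h=box
    g=lambda i:cv2.cvtColor(i,cv2.COLOR_BGR2GRAY)
    def edgeimg(i):
        i=cv2.GaussianBlur(cv2.createCLAHE(4,(8,8)).apply(g(i)),(0,0),1).astype(np.float32);return np.hypot(cv2.Sobel(i,5,1,0),cv2.Sobel(i,5,0,1))
    for nm,q in (('s3',e),('s5',d),('s7',c),('s8',b)):
        W=np.eye(2,3,dtype=np.float32)
        m=np.zeros(a.shape[:2],np.uint8);m[y:y+h,x:x+w]=255
        try:
            cc,W=cv2.findTransformECC(edgeimg(a),edgeimg(q),W,cv2.MOTION_AFFINE,(3,300,1e-6),m,3)
            ends=[(239.2,212),(240.6,193.7)] if n=='side' else [(315.2,242.1),(299.9,268.1)]
            print(n,nm,round(cc,3),[W@np.array([*p,1])-np.array(p) for p in ends])
        except Exception as ex: print(n,nm,'fail')
E
```

```text
scene [314.702 241.911] [ 0.219 -2.474]
side [238.658 212.139] [-0.293 -2.741]
scene [298.843 267.788] [ 0.139 -2.46 ]
side [239.8   193.826] [-0.268 -2.649]
side s3 fail
side s5 0.485 [array([ 0.401, -1.808]), array([ 0.484, -1.522])]
side s7 0.635 [array([-0.06, -1.64]), array([-0.324, -2.048])]
side s8 0.595 [array([-0.669, -0.571]), array([-0.398, -1.075])]
scene s3 0.688 [array([-0.041,  0.481]), array([0.096, 0.209])]
scene s5 0.67 [array([ 0.88 , -2.107]), array([ 0.172, -2.045])]
scene s7 0.696 [array([ 0.568, -2.613]), array([ 0.162, -2.633])]
scene s8 0.647 [array([ 0.012, -1.384]), array([-0.12 , -2.193])]
```

```bash
python3 -m handwheel '[[0,0,0,-0.03,0.05,0,1],[0,0,0,-0.06,0.1,0,1],[0,0,0,-0.06,0.15,0,1],[0,0,0,-0.06,0.2,0,1],[0,0,0,-0.06,0.25,0,1],[0,0,0,-0.06,0.3,0,1],[0,0,0,-0.06,0.35,0,1],[0,0,0,-0.06,0.4,0,1],[0,0,0,-0.06,0.45,-0.01,1],[0,0,0,-0.06,0.5,-0.01,1],[0,0,0,-0.06,0.55,-0.01,1],[0,0,0,-0.06,0.58,-0.01,1],[0,0,0,-0.06,0.58,-0.01,1],[0,0,0,-0.06,0.58,-0.01,1]]'; python3 sv.py s9 270,210,120,90 180,165,120,80
python3 - <<'E'
import cv2,numpy as np
a0=cv2.imread('pics/side0.png');b0=cv2.imread('pics/scene0.png')
a=cv2.imread('pics/s9_side.png');b=cv2.imread('pics/s9_scene.png')
def z(i,x,y,w,h): return cv2.resize(i[y:y+h,x:x+w],None,fx=7,fy=7,interpolation=cv2.INTER_NEAREST)
cv2.imwrite('pics/cmp3.png',np.vstack([np.hstack([z(a0,195,180,55,42),z(a,195,180,55,42)]),np.hstack([z(b0,292,235,55,42),z(b,292,235,55,42)])]))
g=lambda i:cv2.GaussianBlur(cv2.cvtColor(i,cv2.COLOR_BGR2GRAY),(0,0),.7).astype(np.float32)
for n,p,q,box,ends in (('side',a0,a,(203,184,40,32),[(239.2,212),(240.6,193.7)]),('scene',b0,b,(296,236,48,34),[(315.2,242.1),(299.9,268.1)])):
    x,y,w,h=box;m=np.zeros(p.shape[:2],np.uint8);m[y:y+h,x:x+w]=255
    cc,W=cv2.findTransformECC(g(p),g(q),np.eye(2,3,dtype=np.float32),cv2.MOTION_AFFINE,(3,500,1e-6),m,1)
    print(n,round(cc,3),[(W@np.array([*e,1])-np.array(e)).round(2) for e in ends])
E
```

```text
time: 28.65
ee_pos: [0.2594, 0.4405, 0.2484]
tcp_rot: [-114.7, 90.0, -102.2]
wrist_force: [0.3, -0.4, -0.4]
opening: -0.0001
scene 6.666666666666667
wedge_grip [([269.5, 167.4], 0.94), ([132.6, 237.7], 0.86), ([328.4, 210.9], 0.83), ([286.9, 248.2], 0.79)]
wedge_tip [([191.3, 199.7], 0.68), ([317.6, 182.8], 0.67), ([233.3, 187.3], 0.66)]
plate_edge [([308.2, 252.1], 0.94)]
mallet [([273.5, 332.8], 0.82)]
side 6.666666666666667
wedge_grip [([338.5, 261.9], 0.87), ([371.5, 167.8], 0.86), ([262.6, 202.9], 0.66), ([244.9, 236.8], 0.56)]
wedge_tip [([273.4, 274.2], 0.68), ([375.1, 207.7], 0.63)]
plate_edge [([237.1, 203.9], 0.77), ([190.3, 340.2], 0.56)]
mallet [([236.9, 167.0], 0.65), ([310.9, 176.7], 0.26)]
side 0.931 [array([-1.65, -2.77]), array([-0.58, -2.58])]
scene 0.71 [array([ 3.92, -7.97]), array([ 3.51, -5.44])]
```

View pics/cmp3.png

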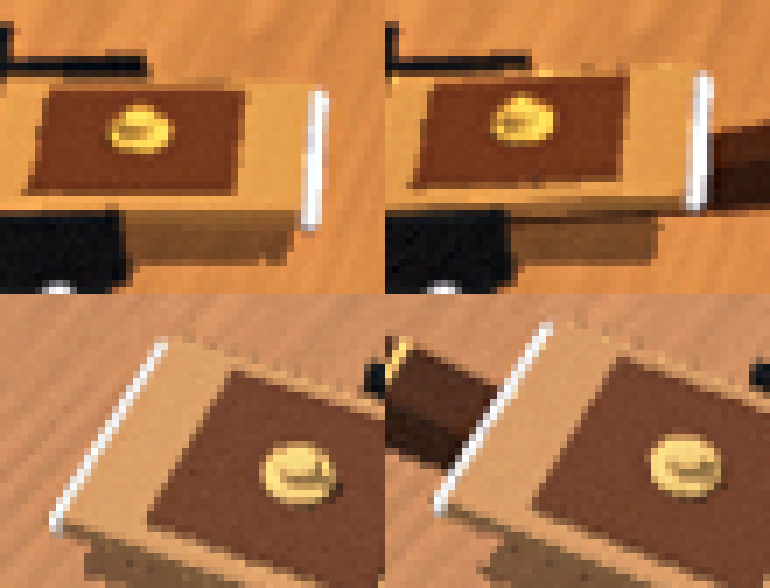

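View pics/s9_scene.png

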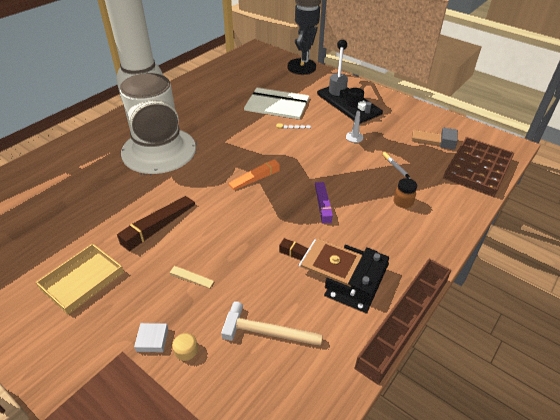

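```bash
python3 -c "
from workcell import bot
print(bot.job_done()); o=bot.get_obs(); print(o['time'],o['wrist_force'])"
```

```text
the job is handed in; nothing more can be done
None
the job is handed in; nothing more can be done
```

I slid the smaller dark walnut wedge under the plate's front edge until the plate was level and snug, then let go and handed the job in. The hand-in gave no verdict.

I gripped the wedge by its heel, carried it over, and slid it flat and centred, tip first, until the tip was about 75 mm in. I then released it and pushed its end face with the closed fingers until the force climbed steeply. After one back-off and a fresh approach, the last push was 9.3 N with about 1 N of press down. The clock read about 29 s of the 64 s.

**What the last checks showed:**
- **Plate level:** under the same light as at the start, the nose bar had moved up about 2.6 to 2.8 px in the side view and 2.6 px in the scene view. Level (a rise of 9.75 mm) predicts about 2.7 px and 2.5 px.
- **Wedge:** it lies flat and stayed put after the push. The tip is about 92 mm in, reckoned from the arm's position and my measured edge. The second push met it at the same place.
- **Surroundings:** the arm is well clear, and the other things on the bench look unmoved in the last scene picture.

**What disagreed or is uncertain:**
- **Image alignment:** the automatic alignment failed on the scene view because of a poor fit, so I read those pixels by eye.
- **Bar height:** my two-camera height for the nose bar came out about 4 mm lower than the wedge height implies. I relied on the rise instead.
- **First push:** it pressed down on the wedge by up to about 4 N, which is why I backed off and repeated it.
- **Force on the plate:** I could not measure it directly. I judged it only from the push.

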